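# Load the feeder cassettes from a cross-stacked pile of acetate blanks

### The arm

A 6-joint arm with a two-finger parallel gripper is mounted at the origin on the work surface. World frame = base frame: x ahead of the robot, y to its left, z up, the work surface at z = 0. Lengths are in m, angles in rad, forces in N, time in s.
With the tool pointing down it reaches from about 0.35 to 0.975 m from the base axis. Payload 17.4 kg.
Tool frame: the origin (TCP) lies on the centre line of the jaws, within the pads' length; the fingertips stand 25 mm ahead of it and the grasp point (between the pads) lies 6 mm ahead of it (tip_reach is the z of the fingertips in the tool frame, in m); z points along the fingers, y is the direction in which the jaws open and shut (so a half turn about z gives the same grasp; the last joint's range is limited). The gripper opens to 85 mm and grips with 20 to 120 N. Pads are 22 mm wide; open, the fingers measure 114 mm over their backs; the gripper's body (76 mm by 85 mm) begins 54 mm behind the grasp point. The pads swing forward as they close: fully open they stand 13 mm farther back than shut.
Start: joints at [1.238, 0.116, 1.442, -0, 1.584, -0.038], TCP at [0.196, 0.646, 0.256] pointing down, gripper open.
Joint ranges: [-2.83, 2.83], [-0.83, 2.19], [0.07, 2.5], [-1.14, 4.28], [0.01, 3], [-2.97, 2.97]. Speed limits (rad/s): [1.89, 1.89, 2.22, 3.14, 3.14, 3.14].

### API

Orientations are given as a rotation vector (axis times angle).
In Python, from cell import sense, get_image, sign_off, tip_reach gives the robot as it stands.
- The arm moves only by the tool step_arm, never from a script. Its argument "targets" is text: rows parted by semicolons, each of 6 numbers parted by spaces: the shift along the tool's x, y, z in cm, then the turn, a rotation vector about the tool's x, y, z in degrees. In form: x y z ax ay az; .... A call has 1 to 12 rows; each row shifts and turns the commanded pose from where the row before left it, along the tool's axes as they then stand; what a row does not reach is not made up. A row lasts 1/10 s, in which the tool goes at most 50 mm and 8.59 degrees, less where a joint would pass 70% of its speed; a pose out of reach is approached as far as the arm can. A call with a gripper value outside its range is refused whole. "claw" is the closure, from -1 (fully open) to 1 (shut), set as the call begins (left out, the last holds). The fingers move at their own pace and stop on an object; "grip_force" is the grip in N (left out, the last holds). Time passes only in rows, so rows that do not move let the fingers close. It gives the time, the measured TCP pose, the force and the opening at its end, in the units of the state.
- sense(): the state, without advancing time (a new reading comes with each control period).
- get_image(name): name is "scene" or "side" or "wrist"; returns a dict with "pixels" (420x560x3 uint8, red, green, blue), "z_map" (420x560 float32, m along the optical axis (not along the pixel's ray), 0 where there is no reading), "K" (3x3 intrinsics, pixels), "extrinsics" (4x4, takes a point from camera to world coordinates); the wrist camera has in their place "mount" (4x4, takes a point from camera to tool coordinates, whose origin is the TCP and whose axes are the flange's). Camera axes: x right, y up, looking along -z (the intrinsics and any distortion apply to the point x, -y, -z); pixel columns grow to the right and rows downward; lengths in m; the calibration is good to about 2 mm. A picture is of the moment at which its call begins: read the wrist's pose just before it.
- sign_off(): hands the job in, once; it reports no verdict.
The state is a dict: "t": time; "q": joint angles; "qvel": joint speeds; "joint_efforts": joint torques, N m; "eef_pos": TCP position; "tool_rot": TCP orientation; "contact_force": force on the tool from outside, world axes, zero at the start; "moment": the same for the moment, N m; "grip_width": finger opening in m.
Only numpy, scipy, OpenCV 4.12 (cv2) and the standard library are available. Lean on these libraries where they do the work, as an engineer would, in place of code of your own. Each camera call takes 0.05 s, during which the arm holds its last target.

### The job

Take apart the cross-stacked pile of four banded bundles of acetate blanks and load each bundle into the feeder cassette whose colour chip matches it. Set every bundle down flat on the cassette's base, inside its four corner angles, without dropping it, and leave the caliper and the sample spectacles where they lie.

Things in the scene. Friction and masses are not known exactly. Their poses are not given: they have to be found in the camera images.
- blanks_red: The dark ruby red bundle: five acetate blanks held by two paper bands as one block, 150 long (its x axis) x 54 wide (y) x 30 high (z), about 0.3 kg, the same either end first. Origin: centre of its underside. It starts in the lower layer of the cross-stack on the 12 thick carrying board, under both upper bundles. The two bundles of a layer lie parallel, about 42 apart.
- blanks_blue: The cobalt blue bundle: five acetate blanks held by two paper bands as one block, 150 long (its x axis) x 54 wide (y) x 30 high (z), about 0.3 kg, the same either end first. Origin: centre of its underside. It starts in the lower layer of the cross-stack on the 12 thick carrying board, under both upper bundles. The two bundles of a layer lie parallel, about 42 apart.
- blanks_green: The bottle green bundle: five acetate blanks held by two paper bands as one block, 150 long (its x axis) x 54 wide (y) x 30 high (z), about 0.3 kg, the same either end first. Origin: centre of its underside. It starts in the upper layer of the cross-stack, lying across both lower bundles. The two bundles of a layer lie parallel, about 42 apart.
- blanks_honey: The honey orange, dark-flecked bundle: five acetate blanks held by two paper bands as one block, 150 long (its x axis) x 54 wide (y) x 30 high (z), about 0.3 kg, the same either end first. Origin: centre of its underside. It starts in the upper layer of the cross-stack, lying across both lower bundles. The two bundles of a layer lie parallel, about 42 apart.
- cassette_red: Fixed feeder cassette with a red chip (30 x 60) on the tab at its -x end. Base plate 176 x 84, 6 thick; four corner angles, legs 24, 22 high above the base, enclose a seat 166 (x) x 70 (y), open at the middle of both long sides. Origin: underside, centre of the seat. A seated bundle lies along x, either end first, its underside 6 above the origin.
- cassette_blue: Fixed feeder cassette with a blue chip (30 x 60) on the tab at its -x end. Base plate 176 x 84, 6 thick; four corner angles, legs 24, 22 high above the base, enclose a seat 166 (x) x 70 (y), open at the middle of both long sides. Origin: underside, centre of the seat. A seated bundle lies along x, either end first, its underside 6 above the origin.
- cassette_green: Fixed feeder cassette with a green chip (30 x 60) on the tab at its -x end. Base plate 176 x 84, 6 thick; four corner angles, legs 24, 22 high above the base, enclose a seat 166 (x) x 70 (y), open at the middle of both long sides. Origin: underside, centre of the seat. A seated bundle lies along x, either end first, its underside 6 above the origin.
- cassette_honey: Fixed feeder cassette with a honey flecked chip (30 x 60) on the tab at its -x end. Base plate 176 x 84, 6 thick; four corner angles, legs 24, 22 high above the base, enclose a seat 166 (x) x 70 (y), open at the middle of both long sides. Origin: underside, centre of the seat. A seated bundle lies along x, either end first, its underside 6 above the origin.
- caliper: Bystander: a steel and black digital caliper lying flat, about 225 long (its y) x 90, 13 high, beyond the cassettes. Origin: underside, on the beam, mid-length.
- sample_frame: Bystander: a finished brown tortoise spectacle frame with folded sides lying flat, 138 wide (its y) x 60, 20 high, beyond the cassettes. Origin: underside, below the bridge.
There are look-alikes about, which are no part of the job. Of the things that look like the blanks_blue, the larger one is meant.

How it is judged:
By the outcome, as a careful person would: the job done as asked, in the order asked, and still so for the second after the job is handed in, with the robot touching nothing.
It also fails if it takes over 115 s, if anything falls off the work surface, if the arm or the gripper's body presses on something with over 40 N, if the wrist force passes 120 N, or if a joint passes its speed limit or range.

## Working session

There is one attempt and no reset: what is moved stays moved. The work goes in short steps, Python scripts to look and compute and a tool call to move; the robot and the scene stay as the last step left them, time stands still between calls to the robot, and variables do not carry over. Pictures are saved under pics/ and viewed, and the job is handed in when it is done.

Besides the shell and the picture viewer there is one more tool, called in YAML: its name, and indented under it one key for each argument. step_arm: Moves the arm, as the interface text tells. Its arguments: {"type":"object","properties":{"targets":{"type":"string"},"claw":{"type":"number"},"grip_force":{"type":"number"}},"required":["targets"]}

```bash
mkdir -p pics; ls
cat > h.py <<'E'
import numpy as np, cv2
from scipy.spatial.transform import Rotation as R
from cell import sense, get_image, sign_off, tip_reach
def grab(name):
    s=sense(); d=get_image(name)
    if 'mount' in d:
        T=np.eye(4); T[:3,:3]=R.from_rotvec(s['tool_rot']).as_matrix(); T[:3,3]=s['eef_pos']
        d['T']=T@d['mount']
    else: d['T']=d['extrinsics']
    return d
def cloud(d):
    K=d['K']; h,w=d['z_map'].shape
    u,v=np.meshgrid(np.arange(w),np.arange(h)); z=d['z_map']
    x=(u-K[0,2])/K[0,0]*z; y=(v-K[1,2])/K[1,1]*z
    P=np.stack([x,-y,-z],-1)
    P=P@d['T'][:3,:3].T+d['T'][:3,3]
    P[z==0]=np.nan
    return P
def save(d,fn): cv2.imwrite('pics/'+fn,d['pixels'][:,:,::-1])
E
python3 - <<'E'
from h import *
s=sense(); print({k:np.round(v,3) for k,v in s.items()}, tip_reach)
for n in ['scene','side','wrist']:
    d=grab(n); save(d,n+'0.png'); print(n,d.keys(),np.round(d['K'],1).tolist(),np.round(d['T'],3).tolist())
    np.savez('pics/'+n+'0.npz',P=cloud(d),px=d['pixels'])
E
```

```text
pics
{'t': np.float64(0.0), 'q': array([ 1.238,  0.117,  1.442, -0.   ,  1.584, -0.038]), 'qvel': array([ 0.001,  0.001,  0.001, -0.002,  0.   , -0.   ]), 'joint_efforts': array([ 2.0000e-03, -7.3196e+01, -6.3251e+01,  0.0000e+00,  6.0000e-03,
        0.0000e+00]), 'eef_pos': array([0.196, 0.646, 0.256]), 'tool_rot': array([-4.610e-01, -3.107e+00,  2.000e-03]), 'contact_force': array([ 0.158, -0.286, -0.34 ]), 'moment': array([-0.027, -0.016,  0.01 ]), 'grip_width': np.float64(0.085)} 0.025
scene dict_keys(['pixels', 'z_map', 'K', 'extrinsics', 'T']) [[385.0, 0.0, 276.2], [0.0, 385.0, 214.7], [0.0, 0.0, 1.0]] [[-0.613, -0.546, 0.571, 1.24], [0.79, -0.427, 0.44, 0.575], [0.004, 0.721, 0.693, 0.84], [0.0, 0.0, 0.0, 1.0]]
side dict_keys(['pixels', 'z_map', 'K', 'extrinsics', 'T']) [[445.5, 0.0, 282.0], [0.0, 445.5, 211.4], [0.0, 0.0, 1.0]] [[-0.871, -0.334, 0.36, 1.106], [0.491, -0.605, 0.627, 0.975], [0.009, 0.723, 0.691, 1.042], [0.0, 0.0, 0.0, 1.0]]
wrist dict_keys(['pixels', 'z_map', 'K', 'mount', 'T']) [[307.5, 0.0, 281.6], [0.0, 307.5, 210.2], [0.0, 0.0, 1.0]] [[0.29, -0.923, -0.253, 0.131], [0.957, 0.28, 0.077, 0.664], [-0.0, -0.264, 0.964, 0.373], [0.0, 0.0, 0.0, 1.0]]
```

View pics/scene0.png

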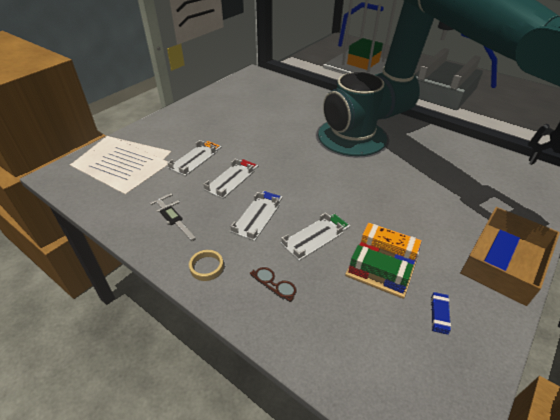

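View pics/side0.png

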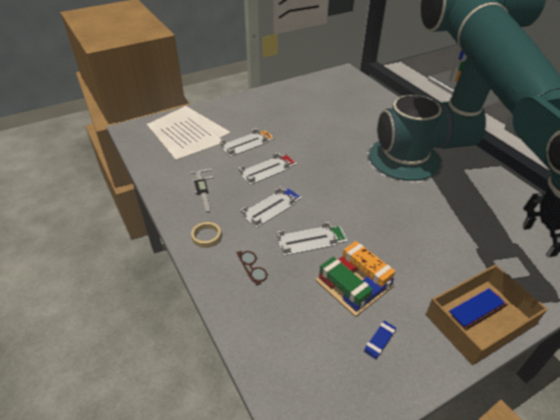

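View pics/wrist0.png

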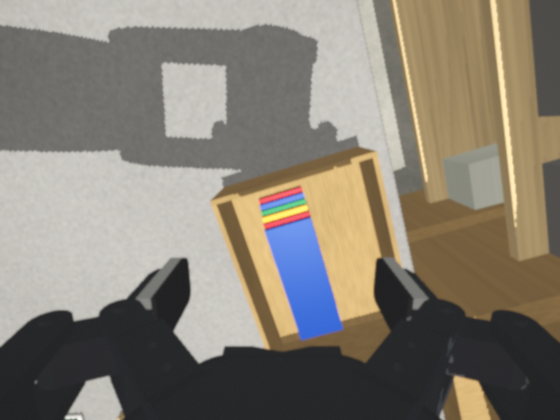

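The scene shows the stack near (385,260). The cassettes run honey (195,157), red (230,178), blue (257,213) and green (315,235). The blue decoys are at (441,312) and in the tray. I'll take coarse positions from the depth next.

Run:
```python
import numpy as np, cv2
from h import *
for n in ['scene','side']:
    f=np.load(f'pics/{n}0.npz'); P=f['P'];px=f['px']
    # topdown map
    x0,x1,y0,y1=0.25,0.95,-0.75,0.55; s=600
    hh=np.zeros((int((x1-x0)*s),int((y1-y0)*s),3),np.uint8)
    Q=P.reshape(-1,3);C=px.reshape(-1,3)
    ok=np.isfinite(Q[:,0])&(Q[:,0]>x0)&(Q[:,0]<x1)&(Q[:,1]>y0)&(Q[:,1]<y1)&(Q[:,2]<.15)
    Q=Q[ok];C=C[ok]
    for (x,y,z),c in zip(Q,C):
        cv2.circle(hh,(int((y1-y)*s),int((x1-x)*s)),2,c[::-1].tolist(),-1)
    for g in np.arange(-.7,.5,.1): cv2.line(hh,(int((y1-g)*s),0),(int((y1-g)*s),8),(0,0,255),1); cv2.putText(hh,f'{g:.1f}',(int((y1-g)*s),20),0,.4,(0,0,255))
    for g in np.arange(.3,.95,.1): cv2.putText(hh,f'{g:.1f}-',(0,int((x1-g)*s)),0,.4,(0,0,255))
    cv2.imwrite(f'pics/top_{n}.png',hh); print(hh.shape)
    cols={'table':Q[(abs(Q[:,2])<.01)][:,2].mean()}
    print(n,cols, np.percentile(Q[:,2],[1,50,99]))
```

```text
(420, 780, 3)
scene {'table': np.float64(0.00023116988311022916)} [-7.55425103e-01 -3.17399161e-04  7.16170350e-02]
(420, 780, 3)
side {'table': np.float64(0.001402473710863053)} [-0.75384295  0.00121952  0.07316119]
```

View pics/top_side.png

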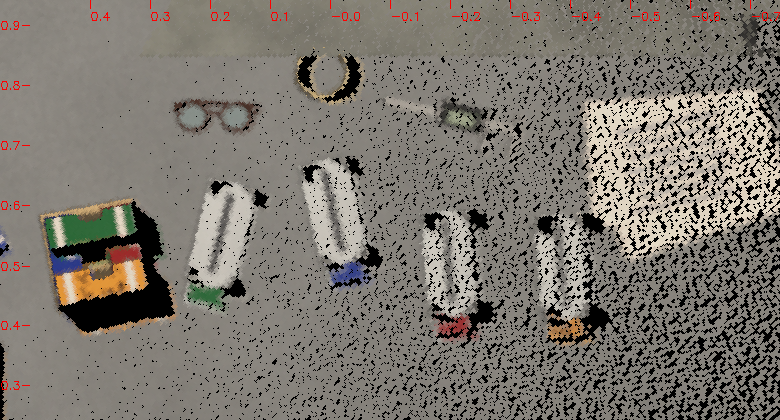

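View pics/top_scene.png

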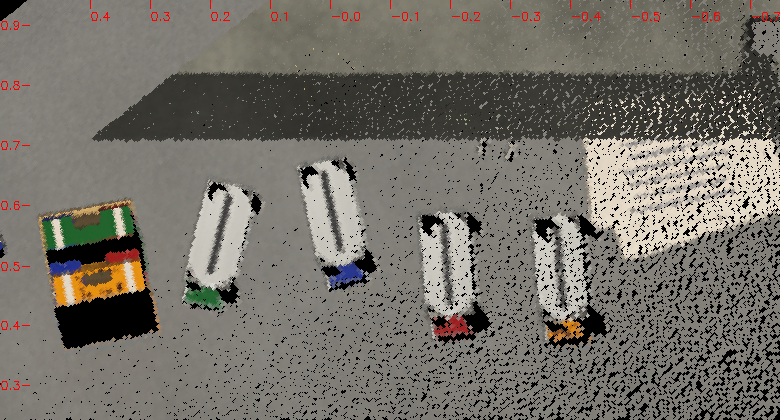

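```bash
cat > fit.py <<'E'
from h import *
def rect(pts,name):
    (c,(w,h),a)=cv2.minAreaRect((pts[:,:2]*1000).astype(np.float32))
    b=cv2.boxPoints(((c),(w,h),a)); e=b[1]-b[0]; f=b[2]-b[1]
    if np.linalg.norm(f)>np.linalg.norm(e): e=f
    ang=np.degrees(np.arctan2(e[1],e[0]))%180
    print(f'{name}: c=({c[0]:.1f},{c[1]:.1f}) size {max(w,h):.0f}x{min(w,h):.0f} yaw {ang:.1f} zmed {np.median(pts[:,2])*1000:.1f} n={len(pts)}')
    return c,ang
def big(m):
    m=cv2.morphologyEx(m.astype(np.uint8),cv2.MORPH_OPEN,np.ones((3,3),np.uint8))
    n,l,st,_=cv2.connectedComponentsWithStats(m)
    return l==1+np.argmax(st[1:,4]) if n>1 else m>0
E
python3 - <<'E'
from fit import *
for n in ['scene','side']:
    f=np.load(f'pics/{n}0.npz'); P=f['P'];px=f['px']
    x,y,z=np.moveaxis(P,-1,0)
    hsv=cv2.cvtColor(px,cv2.COLOR_RGB2HSV)
    pile=(x>.35)&(x<.65)&(y>.22)&(y<.48)
    top=pile&(z>.064)&(z<.085)
    k=cv2.connectedComponentsWithStats(top.astype(np.uint8))
    for i in range(1,k[0]):
        if k[2][i,4]>80: rect(P[k[1]==i],n+' top%d'%i)
    mid=pile&(z>.034)&(z<.055)&(hsv[...,1]>120)
    for c,mm in dict(blue=(hsv[...,0]>105)&(hsv[...,0]<130),red=(hsv[...,0]<6)|(hsv[...,0]>170)).items():
        if (mid&mm).sum()>20: rect(P[mid&mm],n+' '+c)
    b=pile&(z>.006)&(z<.085); rect(P[b],n+' pile')
    for c,(cx,cy) in dict(green=(.535,.185),blue=(.585,0),red=(.50,-.19),honey=(.50,-.37)).items():
        m=(abs(x-cx)<.13)&(abs(y-cy)<.085)&(z>.003)&(z<.035)
        m1=big(m); rect(P[m1],n+' cas all '+c)
        m2=big(m&(hsv[...,1]<40)&(hsv[...,2]>120)&(z<.011)); rect(P[m2],n+' cas base '+c)
        m3=big(m&(hsv[...,1]>90)); rect(P[m3],n+' chip '+c)
E
```

```text
scene top1: c=(481.2,387.6) size 149x58 yaw 101.5 zmed 71.3 n=890
scene top2: c=(573.6,405.3) size 149x58 yaw 100.4 zmed 71.3 n=1053
scene blue: c=(543.5,448.5) size 99x50 yaw 10.1 zmed 40.8 n=95
scene red: c=(563.0,353.6) size 97x52 yaw 10.0 zmed 41.0 n=85
scene pile: c=(530.8,348.9) size 261x180 yaw 92.0 zmed 67.7 n=3642
scene cas all green: c=(541.8,191.2) size 217x85 yaw 166.0 zmed 6.4 n=1423
scene cas base green: c=(559.1,186.9) size 178x85 yaw 165.9 zmed 5.7 n=837
scene chip green: c=(458.5,209.2) size 39x29 yaw 62.1 zmed 9.7 n=68
scene cas all blue: c=(581.3,-5.2) size 212x87 yaw 13.6 zmed 6.5 n=1191
scene cas base blue: c=(582.6,18.3) size 146x43 yaw 15.6 zmed 5.8 n=352
scene chip blue: c=(497.8,-28.9) size 40x31 yaw 102.0 zmed 9.0 n=64
scene cas all red: c=(494.7,-193.1) size 214x86 yaw 5.0 zmed 6.6 n=865
scene cas base red: c=(496.0,-193.7) size 146x85 yaw 4.7 zmed 5.8 n=339
scene chip red: c=(404.9,-211.7) size 44x29 yaw 35.4 zmed 9.0 n=44
scene cas all honey: c=(550.3,-390.4) size 137x95 yaw 46.5 zmed 6.4 n=357
scene cas base honey: c=(536.9,-400.1) size 130x44 yaw 13.8 z
[... 554 characters left out ...]
ide chip green: c=(457.4,208.6) size 36x17 yaw 80.4 zmed 10.1 n=43
side cas all blue: c=(583.1,-15.9) size 218x108 yaw 13.2 zmed 8.1 n=1072
side cas base blue: c=(568.1,-35.7) size 93x40 yaw 13.6 zmed 6.9 n=136
side chip blue: c=(497.2,-32.0) size 41x26 yaw 102.1 zmed 10.4 n=43
side cas all red: c=(495.0,-199.0) size 219x97 yaw 5.4 zmed 8.4 n=767
side cas base red: c=(485.8,-172.4) size 92x42 yaw 9.8 zmed 7.2 n=126
side chip red: c=(409.0,-203.5) size 54x31 yaw 81.6 zmed 10.9 n=46
side cas all honey: c=(492.4,-387.4) size 215x100 yaw 7.1 zmed 8.2 n=672
side cas base honey: c=(500.5,-386.8) size 157x97 yaw 4.9 zmed 7.2 n=329
side chip honey: c=(403.4,-382.8) size 70x31 yaw 70.7 zmed 11.1 n=42
```

step_arm:
  targets: "-3.6 -1 -0.4 0 0 0; -3.6 -1 -0.4 0 0 0; -3.6 -1 -0.4 0 0 0; -3.6 -1 -0.4 0 0 0; -3.6 -1 -0.4 0 0 0; -3.6 -1 -0.4 0 0 0; -3.6 -1 -0.4 0 0 0; -3.6 -1 -0.4 0 0 0; -3.6 -1 -0.4 0 0 0; -3.6 -1 -0.4 0 0 0; -3.6 -1 -0.4 0 0 0; -3.6 -1 -0.4 0 0 0"
  claw: -1

```text
t: 1.35
eef_pos: [0.5758, 0.4045, 0.3042]
tool_rot: [-0.461, -3.107, 0.0]
contact_force: [-0.8, 0.8, 0.0]
grip_width: 0.0855
```

step_arm:
  targets: "0 0 0 0 0 7; 0 0 0 0 0 7; 0 0 0 0 0 7; 0 0 0 0 0 7; 0 0 0 0 0 7; 0 0 0 0 0 7; 0 0 0 0 0 7; 0 0 0 0 0 7; 0 0 0 0 0 6.3; 0 0 0 0 0 0; 0 0 0 0 0 0"

```text
t: 2.45
eef_pos: [0.5746, 0.4056, 0.3041]
tool_rot: [-1.998, -2.424, 0.001]
contact_force: [-0.5, -0.3, 0.1]
grip_width: 0.085
```

```bash
cat >> h.py <<'E'
def yaws(s):
    M=R.from_rotvec(s['tool_rot']).as_matrix()
    return np.degrees(np.arctan2(M[1,0],M[0,0])), np.degrees(np.arctan2(M[1,1],M[0,1]))
def to(target,s=None):
    """tool-frame shift in cm to world point"""
    s=s or sense(); M=R.from_rotvec(s['tool_rot']).as_matrix()
    return np.round(100*M.T@(np.array(target)-s['eef_pos']),2)
E
python3 - <<'E'
from fit import *
s=sense();print(yaws(s),np.round(s['q'],2))
d=grab('wrist'); save(d,'w1.png'); P=cloud(d); np.savez('pics/w1.npz',P=P,px=d['pixels'])
x,y,z=np.moveaxis(P,-1,0)
top=(x>.35)&(x<.65)&(y>.22)&(y<.5)&(z>.064)&(z<.085)
k=cv2.connectedComponentsWithStats(top.astype(np.uint8))
for i in range(1,k[0]):
    if k[2][i,4]>200: rect(P[k[1]==i],'top%d'%i)
E
```

```text
(np.float64(101.00571778077122), np.float64(11.00571543990186)) [ 0.58  0.17  1.31 -0.    1.67  0.39]
top1: c=(480.7,385.6) size 148x55 yaw 101.1 zmed 72.1 n=5976
top2: c=(573.3,404.1) size 148x54 yaw 100.5 zmed 72.1 n=5884
```

View pics/w1.png

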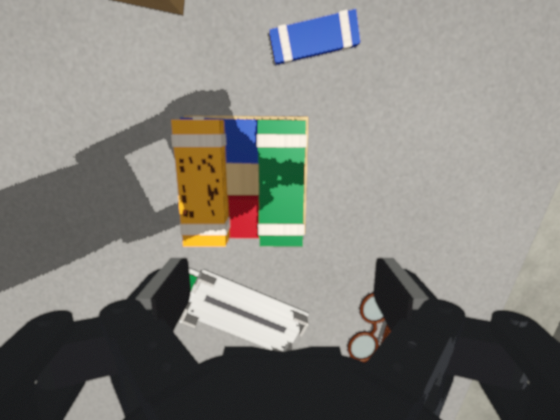

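The upper bundles from the wrist camera match the other two cameras within 3 mm. Next I'll descend on green.

```bash
python3 -c "
from h import *
print(to([.574,.404,.069]))"
```

```text
[-0.14 -0.08 23.51]
```

step_arm:
  targets: "-0.1 -0.1 3 0 0 0.4; 0 0 3 0 0 0; 0 0 3 0 0 0; 0 0 3 0 0 0; 0 0 3 0 0 0; 0 0 3 0 0 0; 0 0 2 0 0 0; 0 0 1.5 0 0 0; 0 0 1 0 0 0; 0 0 1 0 0 0; 0 0 0 0 0 0"

```text
t: 3.6
eef_pos: [0.5736, 0.4042, 0.0684]
tool_rot: [-2.01, -2.414, 0.002]
contact_force: [0.2, 0.4, -0.3]
grip_width: 0.0853
```

step_arm:
  targets: "0 0 0 0 0 0; 0 0 0 0 0 0; 0 0 0 0 0 0; 0 0 0 0 0 0; 0 0 0 0 0 0; 0 0 0 0 0 0; 0 0 0 0 0 0; 0 0 0 0 0 0"
  claw: 1
  grip_force: 50

```text
t: 4.4
eef_pos: [0.5742, 0.4046, 0.0705]
tool_rot: [2.01, 2.414, 0.002]
contact_force: [-1.6, -1.2, 5.9]
grip_width: 0.0534
```

step_arm:
  targets: "0 0 -0.5 0 0 0; 0 0 -1 0 0 0; 0 0 -2 0 0 0; 0 0 -3 0 0 0; 0 0 -3 0 0 0; 0 0 -3 0 0 0; 0 0 -2 0 0 0; 0 0 0 0 0 0"

```text
t: 5.2
eef_pos: [0.5745, 0.4048, 0.2184]
tool_rot: [2.01, 2.413, 0.008]
contact_force: [-0.3, 1.1, -3.3]
grip_width: 0.0529
```

Run:
```python
from fit import *
s=sense();print(yaws(s),np.round(s['eef_pos'],4),np.round(s['q'],2),s['contact_force'],s['grip_width'])
for n in ['wrist','side']:
    d=grab(n); save(d,n+'2.png'); P=cloud(d); np.savez('pics/%s2.npz'%n,P=P,px=d['pixels'])
```

```text
(np.float64(100.41206397922198), np.float64(10.411545066839944)) [0.5745 0.4048 0.2184] [ 0.58  0.18  1.43 -0.    1.53  0.4 ] [-0.28226925  1.07148117 -3.25585941] 0.05291336093711561
```

View pics/wrist2.png

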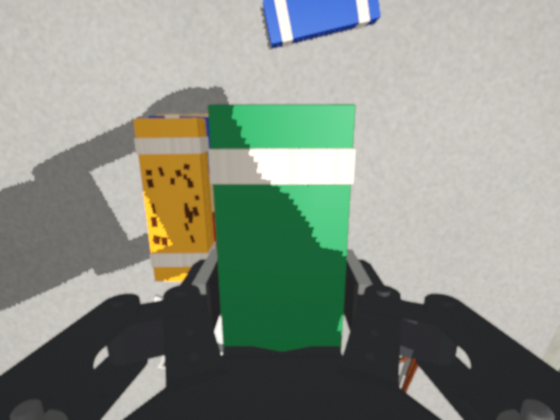

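View pics/side2.png

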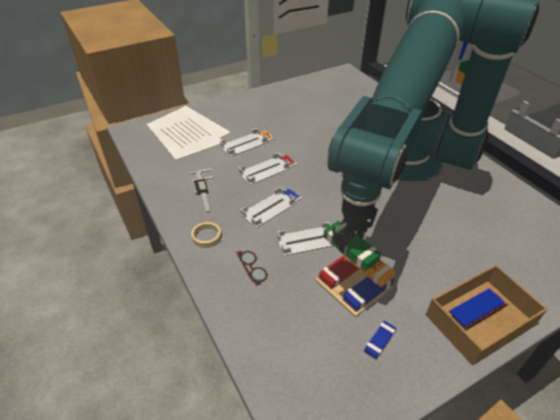

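Run:
```python
from fit import *
f=np.load('pics/w1.npz'); P=f['P'];px=f['px']; x,y,z=np.moveaxis(P,-1,0)
hsv=cv2.cvtColor(px,cv2.COLOR_RGB2HSV)
m=(abs(x-.55)<.13)&(abs(y-.185)<.085)&(z>.003)&(z<.035)
rect(P[big(m)],'all'); m2=big(m&(z<.0115)&(hsv[...,1]<50)&(hsv[...,2]>110)); rect(P[m2],'base')
hi=m&(z>.022); print(hi.sum())
k=cv2.connectedComponentsWithStats(hi.astype(np.uint8))
for i in range(1,k[0]):
    if k[2][i,4]>5: print(np.nanmedian(P[k[1]==i],0).round(4),k[2][i,4],k[3][i])
print(to([.56,.186,.218]))
```

```text
all: c=(551.1,186.9) size 194x86 yaw 166.0 zmed 6.3 n=5825
base: c=(559.3,184.8) size 177x86 yaw 166.0 zmed 6.2 n=4858
345
[0.4909 0.2384 0.0277] 113 [202.73451327 283.52212389]
[0.4744 0.1696 0.0275] 116 [186.90517241 319.62068966]
[0.6457 0.201  0.0276] 113 [300.86725664 324.6460177 ]
[-21.22  -5.29  -0.41]
```

Run:
```python
from h import *
f=np.load('pics/scene0.npz'); cv2.imwrite('pics/sc_g.png',cv2.resize(f['px'][200:270,270:360,::-1],None,fx=8,fy=8,interpolation=cv2.INTER_CUBIC))
```

```text
(no output)
```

View pics/sc_g.png

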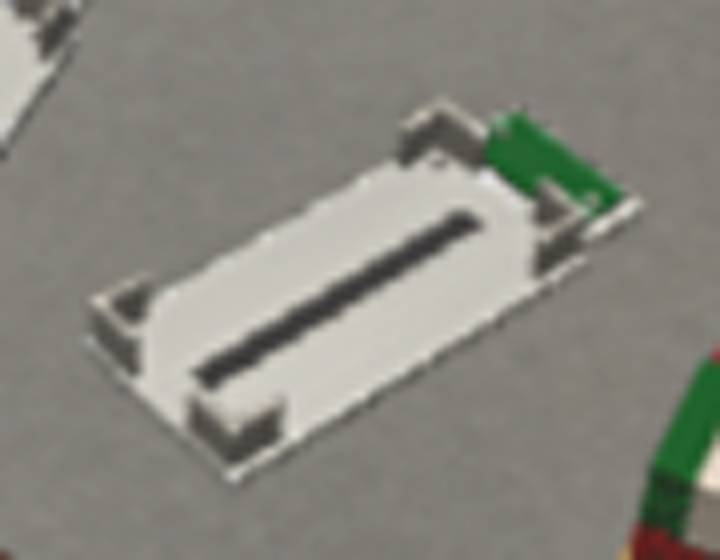

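step_arm:
  targets: "-3 -0.7 0 0 0 0; -3.5 -0.9 0 0 0 0; -3.5 -0.9 0 0 0 0; -3.5 -0.9 0 0 0 0; -3.5 -0.9 0 0 0 0; -3 -0.7 0 0 0 0; -1.2 -0.3 0 0 0 0; 0 0 0 0 0 0"

```text
t: 6.1
eef_pos: [0.5597, 0.185, 0.213]
tool_rot: [-2.012, -2.411, 0.002]
contact_force: [0.2, -0.2, -3.1]
grip_width: 0.0531
```

step_arm:
  targets: "0 0 0 0 0 -4; 0 0 0 0 0 -7; 0 0 0 0 0 -7; 0 0 0 0 0 -7; 0 0 0 0 0 -7; 0 0 0 0 0 -7; 0 0 0 0 0 -7; 0 0 0 0 0 -7; 0 0 0 0 0 -7; 0 0 0 0 0 -5.6; 0 0 0 0 0 0; 0 0 0 0 0 0"

```text
t: 7.3
eef_pos: [0.5599, 0.187, 0.2136]
tool_rot: [-0.386, -3.117, 0.0]
contact_force: [-0.7, 0.1, -2.9]
grip_width: 0.0529
```

Run:
```python
from fit import *
s=sense();print(yaws(s),np.round(s['eef_pos'],4),np.round(s['q'],2),s['contact_force'],s['grip_width'])
print(to([.5595,.1855,.033]))
d=grab('wrist'); save(d,'w3.png')
P=cloud(d); z=P[...,2]; x=P[...,0]
m=(z>s['eef_pos'][2]-.02)&(d['z_map']<.2)&(d['pixels'][...,1]>d['pixels'][...,0]+30.)
for r in (P[m],): print(len(r), np.nanpercentile(r[:,2],[5,50,95]))
M=R.from_rotvec(s['tool_rot']).as_matrix()
L=(P[m]-s['eef_pos'])@M; print(np.percentile(L,[1,50,99],axis=0).round(4))
```

```text
(np.float64(165.87249259275603), np.float64(75.87251032933682)) [0.5599 0.187  0.2136] [ 0.28 -0.05  1.68  0.    1.51 -1.05] [-0.68801901  0.13017342 -2.8956165 ] 0.05294187010407101
[-0.02 -0.15 18.06]
26968 [0.21417646 0.215137   0.21613451]
[[-0.0267 -0.0267 -0.003 ]
 [ 0.0232 -0.0008 -0.0015]
 [ 0.0742  0.0248 -0.0001]]
```

View pics/w3.png

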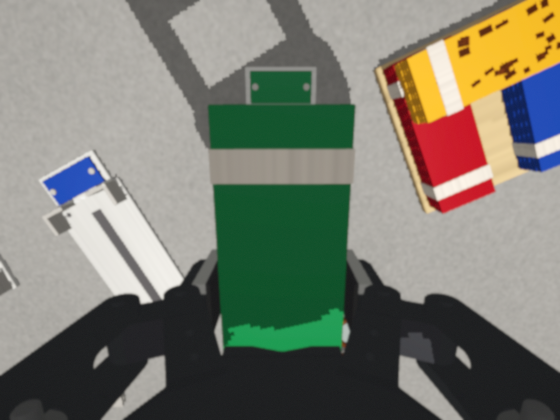

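step_arm:
  targets: "0 -0.1 2 0 0 0; 0 0 3 0 0 0; 0 0 3 0 0 0; 0 0 3 0 0 0; 0 0 2 0 0 0; 0 0 1.5 0 0 0; 0 0 1 0 0 0; 0 0 1 0 0 0; 0 0 0.5 0 0 0; 0 0 0.3 0 0 0; 0 0 0 0 0 0"

```text
t: 8.45
eef_pos: [0.5599, 0.1853, 0.0414]
tool_rot: [0.383, 3.118, 0.0]
contact_force: [-0.8, -0.6, -3.2]
grip_width: 0.0531
```

Run:
```python
from fit import *
s=sense();print(yaws(s),np.round(s['eef_pos'],4),s['contact_force'])
d=grab('scene'); cv2.imwrite('pics/s4.png',cv2.resize(d['pixels'][150:290,240:440,::-1],None,fx=4,fy=4,interpolation=cv2.INTER_CUBIC))
```

```text
(np.float64(166.00188178691894), np.float64(76.00188247413467)) [0.5599 0.1853 0.0414] [-0.75697142 -0.64560357 -3.16293903]
```

View pics/s4.png

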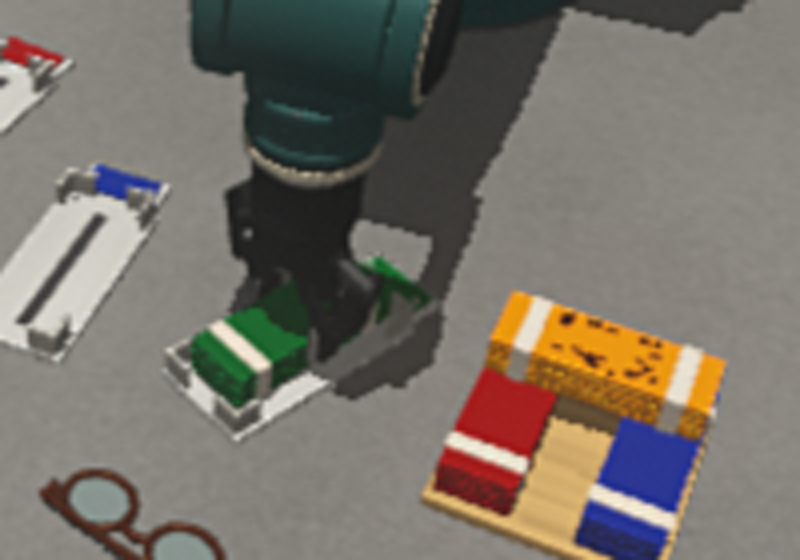

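The bundle sits between the corner angles about 7 mm up. I'll lower it the last bit.

step_arm:
  targets: "0 0 0.3 0 0 0; 0 0 0.2 0 0 0; 0 0 0.1 0 0 0; 0 0 0 0 0 0"

```text
t: 8.9
eef_pos: [0.5597, 0.1853, 0.0352]
tool_rot: [-0.383, -3.118, 0.0]
contact_force: [-0.2, 0.3, -3.6]
grip_width: 0.0529
```

step_arm:
  targets: "0 0 0.1 0 0 0; 0 0 0 0 0 0"

```text
t: 9.1
eef_pos: [0.5599, 0.1854, 0.0346]
tool_rot: [0.383, 3.118, 0.0]
contact_force: [-1.1, -1.0, -0.5]
grip_width: 0.0531
```

step_arm:
  targets: "0 0 0.05 0 0 0; 0 0 0 0 0 0; 0 0 0 0 0 0"

```text
t: 9.4
eef_pos: [0.5599, 0.1854, 0.0346]
tool_rot: [0.383, 3.118, 0.0]
contact_force: [-4.9, -2.1, 6.5]
grip_width: 0.053
```

step_arm:
  targets: "0 0 0 0 0 0; 0 0 0 0 0 0; 0 0 0 0 0 0; 0 0 0 0 0 0; 0 0 0 0 0 0; 0 0 -1 0 0 0; 0 0 -2 0 0 0; 0 0 -4 0 0 0; 0 0 -4 0 0 0; 0 0 -4 0 0 0; 0 0 -4 0 0 0; 0 0 0 0 0 0"
  claw: -1

```text
t: 10.6
eef_pos: [0.5611, 0.1857, 0.231]
tool_rot: [0.382, 3.11, 0.005]
contact_force: [0.7, -0.4, -0.3]
grip_width: 0.0853
```

Run:
```python
from fit import *
s=sense();print(yaws(s),np.round(s['eef_pos'],4),s['contact_force'])
d=grab('wrist'); save(d,'w5.png'); P=cloud(d); x,y,z=np.moveaxis(P,-1,0)
hsv=cv2.cvtColor(d['pixels'],cv2.COLOR_RGB2HSV)
np.savez('pics/w5.npz',P=P,px=d['pixels'])
m=(abs(x-.56)<.11)&(abs(y-.185)<.08)&(z>.030)&(z<.045); rect(P[big(m)],'green seated')
```

```text
(np.float64(166.00779095950693), np.float64(76.00968388241319)) [0.5611 0.1857 0.231 ] [ 0.71463567 -0.44641225 -0.26011992]
green seated: c=(559.7,184.4) size 148x54 yaw 166.0 zmed 36.2 n=7287
```

View pics/w5.png

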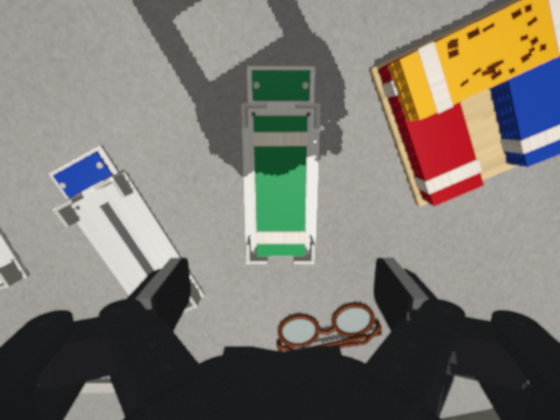

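```bash
python3 -c "
from h import *
print(to([.482,.386,.25]))"
```

```text
[12.45 17.56 -2.24]
```

step_arm:
  targets: "1 1.5 0 0 0 7; 0 0 0 0 0 7; 0 0 0 0 0 7; 0 0 0 0 0 7; 0 0 0 0 0 7; 0 0 0 0 0 7; 0 0 0 0 0 7; 0 0 0 0 0 7; 0 0 0 0 0 7; 0 0 0 0 0 2; 0 0 0 0 0 0"

```text
t: 11.75
eef_pos: [0.5534, 0.2022, 0.2231]
tool_rot: [-1.998, -2.423, 0.002]
contact_force: [-0.8, 0.8, 0.2]
grip_width: 0.0852
```

```bash
python3 -c "
from h import *
print(yaws(sense()),to([.482,.386,.25]))"
```

```text
(np.float64(100.9793335225865), np.float64(10.979325677446278)) [19.4  -3.51 -2.69]
```

step_arm:
  targets: "3.2 -0.6 -0.4 0 0 0; 3.2 -0.6 -0.5 0 0 0; 3.2 -0.6 -0.5 0 0 0; 3.2 -0.6 -0.5 0 0 0; 3.2 -0.6 -0.5 0 0 0; 3.4 -0.5 -0.3 0 0 0; 0 0 0 0 0 0; 0 0 0 0 0 0"

```text
t: 12.55
eef_pos: [0.4819, 0.3863, 0.2502]
tool_rot: [-1.995, -2.427, 0.001]
contact_force: [-0.2, 0.5, 0.2]
grip_width: 0.0854
```

Run:
```python
from fit import *
s=sense();print(yaws(s),np.round(s['eef_pos'],4))
d=grab('wrist'); save(d,'w6.png'); P=cloud(d); x,y,z=np.moveaxis(P,-1,0)
pile=(x>.35)&(x<.68)&(y>.25)&(y<.5)
m=pile&(z>.062)&(z<.085); c,a=rect(P[big(m)],'honey')
print(to([c[0]/1000,c[1]/1000,.071]))
hsv=cv2.cvtColor(d['pixels'],cv2.COLOR_RGB2HSV)
mid=pile&(z>.034)&(z<.05)&(hsv[...,1]>100)
rect(P[big(mid&(hsv[...,0]>105)&(hsv[...,0]<130))],'blue vis'); rect(P[big(mid&((hsv[...,0]<6)|(hsv[...,0]>170)))],'red vis')
```

```text
(np.float64(101.15234062984182), np.float64(11.152315711155426)) [0.4819 0.3863 0.2502]
honey: c=(480.5,386.3) size 148x55 yaw 101.1 zmed 72.1 n=7949
[ 0.1  -0.14 17.92]
blue vis: c=(531.3,446.5) size 61x50 yaw 10.1 zmed 42.1 n=2877
red vis: c=(549.3,350.4) size 60x53 yaw 10.5 zmed 42.0 n=2438
```

View pics/w6.png

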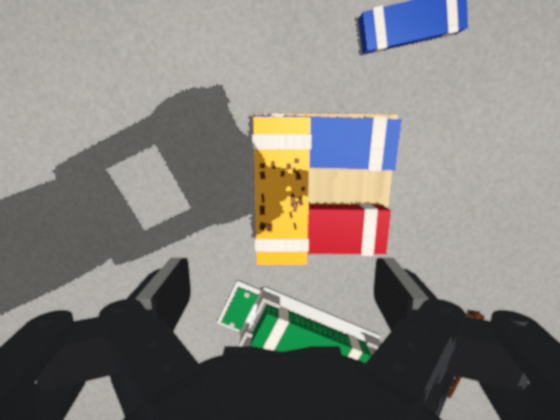

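step_arm:
  targets: "0.1 -0.1 2 0 0 0; 0 0 3 0 0 0; 0 0 3 0 0 0; 0 0 3 0 0 0; 0 0 2 0 0 0; 0 0 2 0 0 0; 0 0 1 0 0 0; 0 0 1 0 0 0; 0 0 1 0 0 0; 0 0 0 0 0 0"

```text
t: 13.6
eef_pos: [0.4809, 0.3864, 0.0697]
tool_rot: [-1.998, -2.424, 0.002]
contact_force: [-0.5, 0.4, -0.0]
grip_width: 0.0854
```

step_arm:
  targets: "0 0 0 0 0 0; 0 0 0 0 0 0; 0 0 0 0 0 0; 0 0 0 0 0 0; 0 0 0 0 0 0; 0 0 0 0 0 0; 0 0 0 0 0 0"
  claw: 1
  grip_force: 50

```text
t: 14.3
eef_pos: [0.4814, 0.3871, 0.0718]
tool_rot: [1.998, 2.424, 0.002]
contact_force: [-0.4, -0.6, 5.1]
grip_width: 0.0529
```

step_arm:
  targets: "0 0 -0.5 0 0 0; 0 0 -1 0 0 0; 0 0 -2 0 0 0; 0 0 -3 0 0 0; 0 0 -3 0 0 0; 0 0 -3 0 0 0; 0 0 -2 0 0 0; 0 0 -1 0 0 0; 0 0 0 0 0 0"

```text
t: 15.2
eef_pos: [0.4813, 0.387, 0.2273]
tool_rot: [1.998, 2.424, 0.003]
contact_force: [-0.1, -0.3, -3.7]
grip_width: 0.053
```

Run:
```python
from fit import *
s=sense();print(yaws(s),np.round(s['eef_pos'],4),np.round(s['q'],2),s['contact_force'],s['grip_width'])
d=grab('wrist'); save(d,'w7.png'); P=cloud(d); x,y,z=np.moveaxis(P,-1,0)
np.savez('pics/w7.npz',P=P,px=d['pixels'])
pile=(x>.35)&(x<.68)&(y>.25)&(y<.5)
M=R.from_rotvec(s['tool_rot']).as_matrix()
L=(P-s['eef_pos'])@M; m=(abs(L[...,2])<.015)&(L[...,0]<.12)&(abs(L[...,1])<.04)
L=L[m]; print('held',len(L),np.percentile(L,[1,50,99],axis=0).round(4))
d=grab('side'); cv2.imwrite('pics/sd7.png',cv2.resize(d['pixels'][100:370,200:560,::-1],None,fx=2,fy=2,interpolation=cv2.INTER_CUBIC))
```

```text
(np.float64(101.01152703488039), np.float64(11.011443327395313)) [0.4813 0.387  0.2273] [ 0.64 -0.    1.61 -0.    1.53  0.44] [-0.1241323  -0.29102622 -3.6599238 ] 0.05297130604852996
held 33965 [[-0.0285 -0.0322 -0.0119]
 [ 0.0269 -0.0007 -0.0003]
 [ 0.0729  0.0311  0.0051]]
```

View pics/sd7.png

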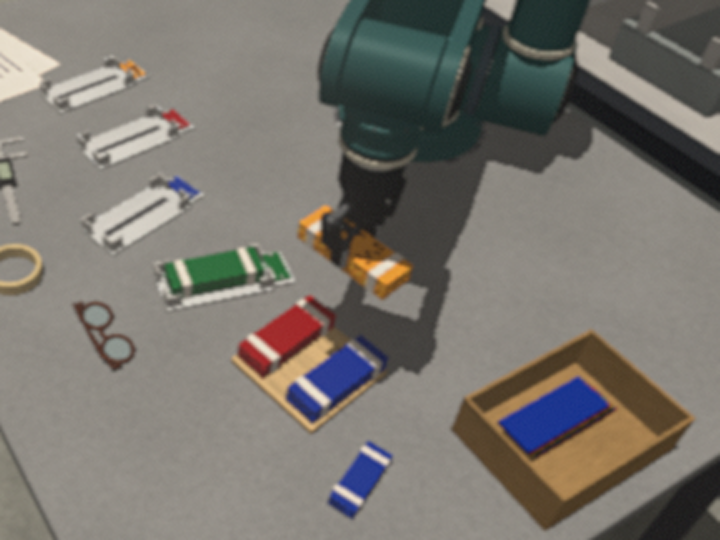

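step_arm:
  targets: "0 0 0 0 0 4; 0 0 0 0 0 8; 0 0 0 0 0 8; 0 0 0 0 0 8; 0 0 0 0 0 8; 0 0 0 0 0 8; 0 0 0 0 0 8; 0 0 0 0 0 8; 0 0 0 0 0 8; 0 0 0 0 0 8; 0 0 0 0 0 8; 0 0 0 0 0 8"

```text
t: 16.5
eef_pos: [0.4808, 0.3866, 0.2239]
tool_rot: [3.131, 0.238, -0.003]
contact_force: [-1.0, 0.7, -3.5]
grip_width: 0.0532
```

step_arm:
  targets: "0 0 0 0 0 4; 0 0 0 0 0 0; 0 0 0 0 0 0"

```text
t: 16.8
eef_pos: [0.4809, 0.3867, 0.2247]
tool_rot: [3.138, 0.141, -0.002]
contact_force: [-0.3, -0.1, -3.9]
grip_width: 0.0532
```

Run:
```python
from fit import *
s=sense();print(yaws(s),np.round(s['eef_pos'],4),np.round(s['q'],2),to([.46,-.36,.25]))
```

```text
(np.float64(5.14641954619238), np.float64(-84.85351513659481)) [0.4809 0.3867 0.2247] [0.64 0.   1.61 0.   1.53 2.12] [-8.78 74.18 -2.46]
```

step_arm:
  targets: "-0.4 2 0 0 0 0; -0.7 4 -0.2 0 0 0; -0.7 4.3 -0.2 0 0 0; -0.7 4.3 -0.2 0 0 0; -0.7 4.3 -0.2 0 0 0; -0.7 4.3 -0.2 0 0 0; -0.7 4.3 -0.2 0 0 0; -0.7 4.3 -0.2 0 0 0; -0.7 4.3 -0.2 0 0 0; -0.7 4.3 -0.2 0 0 0; -0.7 4.3 -0.2 0 0 0; -0.7 4.3 -0.2 0 0 0"

```text
t: 18.0
eef_pos: [0.4426, -0.11, 0.2477]
tool_rot: [3.138, 0.141, 0.0]
contact_force: [0.4, 0.7, -4.0]
grip_width: 0.0532
```

step_arm:
  targets: "-0.7 4.3 -0.2 0 0 0; -0.7 4.3 -0.2 0 0 0; -0.7 4.3 -0.2 0 0 0; -0.7 4 0 0 0 0; -0.5 2 0 0 0 0; 0 0 0 0 0 0; 0 0 0 0 0 0"

```text
t: 18.7
eef_pos: [0.4266, -0.2997, 0.2533]
tool_rot: [-3.138, -0.138, 0.001]
contact_force: [-0.1, -0.3, -3.7]
grip_width: 0.0532
```

Run:
```python
from fit import *
s=sense();print(yaws(s),np.round(s['eef_pos'],4),np.round(s['q'],2),s['contact_force'])
d=grab('wrist'); save(d,'w8.png'); P=cloud(d); np.savez('pics/w8.npz',P=P,px=d['pixels'])
x,y,z=np.moveaxis(P,-1,0); hsv=cv2.cvtColor(d['pixels'],cv2.COLOR_RGB2HSV)
for c,(cx,cy) in dict(red=(.50,-.195),honey=(.50,-.385)).items():
    m=(abs(x-cx)<.13)&(abs(y-cy)<.085)&(z>.003)&(z<.035)
    rect(P[big(m)],c+' all'); rect(P[big(m&(z<.0115)&(hsv[...,1]<50)&(hsv[...,2]>90))],c+' base')
    k=cv2.connectedComponentsWithStats((m&(z>.022)).astype(np.uint8))
    for i in range(1,k[0]):
        if k[2][i,4]>20: print(np.nanmedian(P[k[1]==i],0).round(4),k[2][i,4])
```

```text
(np.float64(5.036172863921201), np.float64(-84.96385025874852)) [ 0.4266 -0.2997  0.2533] [-0.66 -0.22  1.77  0.    1.59  0.82] [-0.06421716 -0.34047054 -3.71407582]
red all: c=(493.1,-195.5) size 212x84 yaw 4.5 zmed 6.6 n=12614
red base: c=(510.0,-194.2) size 178x84 yaw 4.5 zmed 6.4 n=10066
[ 0.5911 -0.1538  0.0279] 317
[ 0.5955 -0.2235  0.0279] 268
[ 0.4269 -0.1654  0.028 ] 186
honey all: c=(486.8,-383.9) size 212x84 yaw 4.9 zmed 6.5 n=10518
honey base: c=(504.2,-382.4) size 178x84 yaw 4.9 zmed 6.3 n=8515
[ 0.5852 -0.3411  0.028 ] 245
[ 0.5895 -0.4103  0.0279] 277
[ 0.4251 -0.4231  0.0277] 189
```

View pics/w8.png

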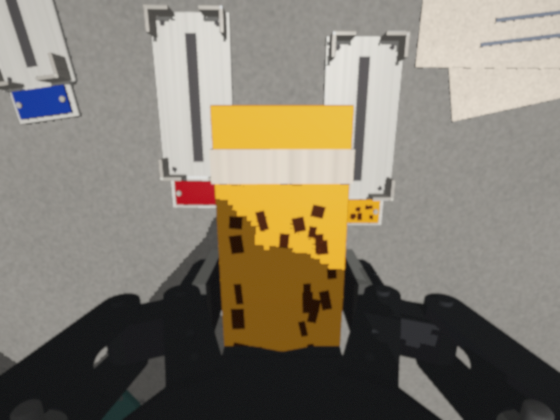

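Run:
```python
from fit import *
print(to([.505,-.3825,.0357]))
```

```text
[ 7.06  9.01 21.77]
```

step_arm:
  targets: "1 1.3 0 0 0 0; 2 2.5 0 0 0 0; 2 2.5 0 0 0 0; 1.5 2 0 0 0 0; 0.55 0.7 0 0 0 0; 0 0 2 0 0 0; 0 0 3 0 0 0; 0 0 3 0 0 0; 0 0 3 0 0 0; 0 0 3 0 0 0; 0 0 1 0 0 0; 0 0 0 0 0 0"

```text
t: 19.95
eef_pos: [0.5047, -0.382, 0.1029]
tool_rot: [-3.137, -0.139, 0.002]
contact_force: [0.7, 0.2, -2.6]
grip_width: 0.053
```

Run:
```python
from fit import *
print(yaws(sense()),to([.505,-.3825,.0357]))
```

```text
(np.float64(5.071505930818431), np.float64(-84.92863237685651)) [0.04 0.06 6.72]
```

step_arm:
  targets: "0 0 1.5 0 0 0; 0 0 1.5 0 0 0; 0 0 1.2 0 0 0; 0 0 1 0 0 0; 0 0 0.6 0 0 0; 0 0 0.4 0 0 0; 0 0 0.2 0 0 0; 0 0 0 0 0 0"

```text
t: 20.75
eef_pos: [0.505, -0.3831, 0.0399]
tool_rot: [3.139, 0.137, 0.0]
contact_force: [-0.7, 1.1, -2.8]
grip_width: 0.0529
```

step_arm:
  targets: "0 0 0.2 0 0 0; 0 0 0.1 0 0 0; 0 0 0 0 0 0"

```text
t: 21.05
eef_pos: [0.5049, -0.3831, 0.0369]
tool_rot: [3.139, 0.137, 0.0]
contact_force: [0.3, -0.3, -3.8]
grip_width: 0.0532
```

step_arm:
  targets: "0 0 0.1 0 0 0; 0 0 0 0 0 0"

```text
t: 21.25
eef_pos: [0.505, -0.3831, 0.0359]
tool_rot: [3.138, 0.137, 0.0]
contact_force: [0.1, -1.1, -3.9]
grip_width: 0.0532
```

step_arm:
  targets: "0 0 0.05 0 0 0; 0 0 0 0 0 0"

```text
t: 21.45
eef_pos: [0.505, -0.3831, 0.0359]
tool_rot: [3.138, 0.137, 0.0]
contact_force: [-3.8, 1.9, 4.7]
grip_width: 0.0532
```

Honey is in contact with the base, so I'll release and retreat.

step_arm:
  targets: "0 0 0 0 0 0; 0 0 0 0 0 0; 0 0 0 0 0 0; 0 0 0 0 0 0; 0 0 0 0 0 0; 0 0 -1 0 0 0; 0 0 -2 0 0 0; 0 0 -4 0 0 0; 0 0 -4 0 0 0; 0 0 -4 0 0 0; 0 0 -4 0 0 0; 0 0 0 0 0 0"
  claw: -1

```text
t: 22.65
eef_pos: [0.506, -0.3839, 0.2328]
tool_rot: [3.133, 0.137, 0.01]
contact_force: [0.1, -0.8, 0.5]
grip_width: 0.0856
```

Run:
```python
from fit import *
s=sense();print(yaws(s),np.round(s['eef_pos'],4),np.round(s['q'],2))
d=grab('wrist'); save(d,'w9.png'); P=cloud(d); x,y,z=np.moveaxis(P,-1,0)
m=(abs(x-.505)<.11)&(abs(y+.3825)<.08)&(z>.030)&(z<.045); rect(P[big(m)],'honey seated')
f=np.load('pics/w7.npz');P=f['P'];px=f['px'];x,y,z=np.moveaxis(P,-1,0);hsv=cv2.cvtColor(px,cv2.COLOR_RGB2HSV)
mid=(x>.35)&(x<.68)&(y>.25)&(y<.5)&(z>.034)&(z<.05)
k=cv2.connectedComponentsWithStats(mid.astype(np.uint8))
for i in range(1,k[0]):
    if k[2][i,4]>200: rect(P[k[1]==i],'low')
d=grab('side');P=cloud(d);x,y,z=np.moveaxis(P,-1,0);cv2.imwrite('pics/sd9.png',d['pixels'][...,::-1])
mid=(x>.35)&(x<.68)&(y>.25)&(y<.5)&(z>.034)&(z<.05)
k=cv2.connectedComponentsWithStats(mid.astype(np.uint8))
for i in range(1,k[0]):
    if k[2][i,4]>100: rect(P[k[1]==i],'low side')
print(to([.53,.352,.25]))
```

```text
(np.float64(5.01256597037271), np.float64(-84.98975160941973)) [ 0.506  -0.3839  0.2328] [-0.69  0.03  1.57 -0.    1.53  0.79]
honey seated: c=(503.6,-383.5) size 149x54 yaw 5.1 zmed 36.2 n=7061
low: c=(564.5,451.4) size 55x54 yaw 101.8 zmed 42.2 n=3001
low: c=(582.4,356.4) size 54x53 yaw 101.4 zmed 42.1 n=2267
low side: c=(538.3,346.2) size 152x58 yaw 11.5 zmed 42.2 n=810
low side: c=(520.3,442.6) size 151x55 yaw 9.5 zmed 42.3 n=900
[  8.91 -73.02  -2.42]
```

View pics/w9.png

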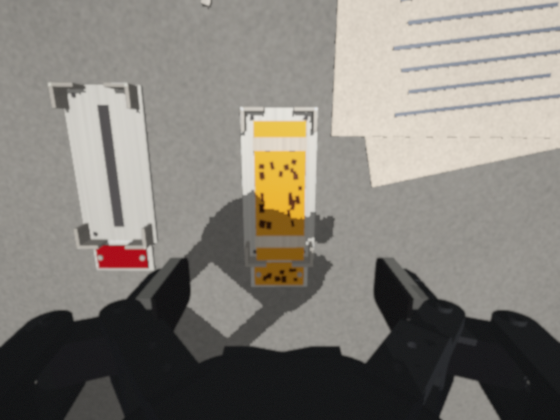

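step_arm:
  targets: "0.2 -2 -0.2 0 0 0; 0.4 -4 -0.2 0 0 0; 0.4 -4.2 -0.2 0 0 0; 0.4 -4.2 -0.2 0 0 0; 0.4 -4.2 -0.2 0 0 0; 0.4 -4.2 -0.2 0 0 0; 0.4 -4.2 -0.2 0 0 0; 0.4 -4.2 -0.2 0 0 0; 0.4 -4.2 -0.2 0 0 0; 0.4 -4.2 -0.2 0 0 0; 0.4 -4.2 0 0 0 0; 0.4 -4.2 0 0 0 0"

```text
t: 23.95
eef_pos: [0.5076, 0.1013, 0.2443]
tool_rot: [-3.139, -0.138, 0.002]
contact_force: [1.5, -0.6, 0.3]
grip_width: 0.0856
```

step_arm:
  targets: "0.4 -4.2 0 0 0 0; 0.4 -4.2 0 0 0 0; 0.4 -4.2 0 0 0 0; 0.4 -4.2 0 0 0 0; 0.4 -4.2 0 0 0 0; 0.4 -3 0 0 0 0; 0.4 -1.5 0 0 0 -3; 0 0 0 0 0 -2.7; 0 0 0 0 0 0; 0 0 0 0 0 0"

```text
t: 24.95
eef_pos: [0.5138, 0.3555, 0.2446]
tool_rot: [3.127, 0.291, -0.002]
contact_force: [-0.6, 0.8, -0.8]
grip_width: 0.0856
```

Run:
```python
from fit import *
s=sense();print(yaws(s),np.round(s['eef_pos'],4),np.round(s['q'],2))
d=grab('wrist'); save(d,'w10.png'); P=cloud(d); x,y,z=np.moveaxis(P,-1,0)
mid=(x>.35)&(x<.68)&(y>.25)&(y<.5)&(z>.034)&(z<.05)
k=cv2.connectedComponentsWithStats(mid.astype(np.uint8))
for i in range(1,k[0]):
    if k[2][i,4]>200:
        c,a=rect(P[k[1]==i],'low'); print(to([c[0]/1e3,c[1]/1e3,.041]))
```

```text
(np.float64(10.635987857821423), np.float64(-79.36398023610163)) [0.5138 0.3555 0.2446] [ 0.56  0.01  1.57 -0.    1.56  1.95]
low: c=(517.2,443.9) size 148x55 yaw 9.5 zmed 42.2 n=7384
[ 1.96 -8.65 20.38]
low: c=(535.2,347.5) size 148x55 yaw 10.7 zmed 42.1 n=7241
[ 1.95  1.16 20.38]
```

View pics/w10.png

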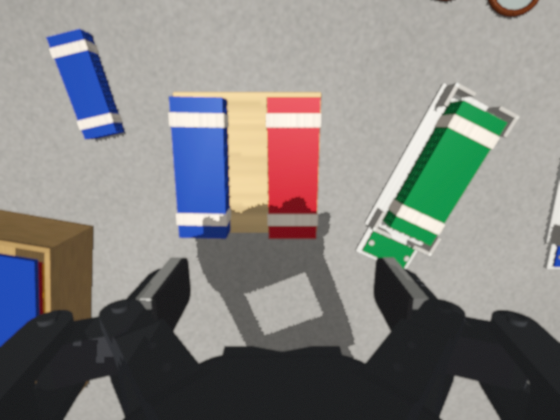

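step_arm:
  targets: "1 0.6 1 0 0 0; 0.95 0.55 2 0 0 0; 0 0 3 0 0 0; 0 0 3 0 0 0; 0 0 3 0 0 0; 0 0 3 0 0 0; 0 0 2 0 0 0; 0 0 1.5 0 0 0; 0 0 1 0 0 0; 0 0 0.6 0 0 0; 0 0 0.3 0 0 0; 0 0 0 0 0 0"

```text
t: 26.2
eef_pos: [0.536, 0.348, 0.0416]
tool_rot: [-3.128, -0.293, -0.001]
contact_force: [0.1, 1.2, -0.4]
grip_width: 0.0854
```

step_arm:
  targets: "0 0 0 0 0 0; 0 0 0 0 0 0; 0 0 0 0 0 0; 0 0 0 0 0 0; 0 0 0 0 0 0; 0 0 0 0 0 0; 0 0 0 0 0 0"
  claw: 1
  grip_force: 50

```text
t: 26.9
eef_pos: [0.5361, 0.3481, 0.0422]
tool_rot: [-3.127, -0.293, -0.002]
contact_force: [-2.2, -0.3, 5.7]
grip_width: 0.053
```

step_arm:
  targets: "0 0 -0.5 0 0 0; 0 0 -1 0 0 0; 0 0 -2 0 0 0; 0 0 -3 0 0 0; 0 0 -3 0 0 0; 0 0 -3 0 0 0; 0 0 -3 0 0 0; 0 0 -2 0 0 0; 0 0 0 0 0 0"

```text
t: 27.8
eef_pos: [0.5364, 0.3484, 0.2202]
tool_rot: [-3.126, -0.293, -0.007]
contact_force: [-0.4, 0.2, -3.5]
grip_width: 0.0531
```

```bash
cat >> h.py <<'E'
def held(fn):
    s=sense(); print(np.round(yaws(s),2),np.round(s['eef_pos'],4),np.round(s['q'],2),np.round(s['contact_force'],1),s['grip_width'].round(4))
    d=grab('wrist'); save(d,fn); P=cloud(d)
    M=R.from_rotvec(s['tool_rot']).as_matrix()
    L=(P-s['eef_pos'])@M; m=(abs(L[...,2])<.012)&(L[...,0]<.12)&(abs(L[...,1])<.025)
    Q=L[m]; print('held',len(Q),np.percentile(Q,[1,50,99],axis=0).round(4).tolist())
E
python3 - <<'E'
from fit import *
held('w11.png'); print(to([.510,-.1942,.23]))
E
```

```text
Traceback (most recent call last):
  File "h.py", line 28, in held
    s=sense(); print(np.round(yaws(s),2),np.round(s['eef_pos'],4),np.round(s['q'],2),np.round(s['contact_force'],1),s['grip_width'].round(4))
                                                                                                                    ^^^^^^^^^^^^^^^^^^^^^
AttributeError: 'float' object has no attribute 'round'
```

```bash
sed -i "s/s\['grip_width'\].round(4)/round(float(s['grip_width']),4)/" h.py
python3 - <<'E'
from fit import *
held('w11.png'); print(to([.511,-.1942,.22]))
E
```

```text
[ 10.71 -79.29] [0.5364 0.3484 0.2202] [0.54 0.05 1.57 0.   1.52 1.92] [-0.4  0.2 -3.5] 0.0531
held 29845 [[-0.0292, -0.0245, -0.0013], [0.0297, -0.0, 0.0001], [0.0724, 0.0245, 0.0015]]
[-12.53  52.82  -0.31]
```

View pics/w11.png

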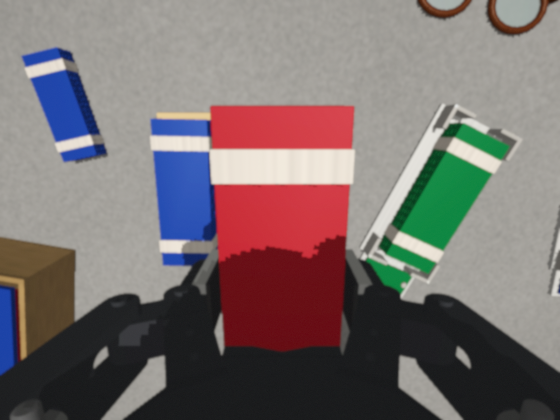

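step_arm:
  targets: "-0.5 2 0 0 0 0; -1 4 0 0 0 0; -1 4.3 0 0 0 0; -1 4.3 0 0 0 0; -1 4.3 0 0 0 0; -1 4.3 0 0 0 0; -1 4.3 0 0 0 0; -1 4.3 0 0 0 0; -1 4.3 0 0 0 0; -1 4.3 0 0 0 0; -1 4.3 0 0 0 0; -1 4.3 0 0 0 0"

```text
t: 29.05
eef_pos: [0.5125, -0.1569, 0.2147]
tool_rot: [-3.127, -0.293, 0.003]
contact_force: [0.4, 0.2, -2.9]
grip_width: 0.0533
```

step_arm:
  targets: "-1 3 0 0 0 0; 0 1 0 0 0 3.2; 0 0 0 0 0 3; 0 0 2 0 0 0; 0 0 3 0 0 0; 0 0 3 0 0 0; 0 0 2 0 0 0; 0 0 1 0 0 0; 0 0 0 0 0 0; 0 0 0 0 0 0"

```text
t: 30.05
eef_pos: [0.5114, -0.1962, 0.1068]
tool_rot: [3.139, 0.123, 0.0]
contact_force: [-0.4, -0.2, -2.6]
grip_width: 0.0528
```

Run:
```python
from fit import *
held('w12.png'); print(to([.511,-.1942,.036]))
```

```text
[  4.5 -85.5] [ 0.5114 -0.1962  0.1068] [-0.41 -0.08  1.89 -0.    1.33  1.08] [-0.4 -0.2 -2.6] 0.0528
held 29842 [[-0.0291, -0.0245, -0.0013], [0.0298, 0.0, 0.0001], [0.0724, 0.0245, 0.0015]]
[-0.06 -0.22  7.14]
```

View pics/w12.png

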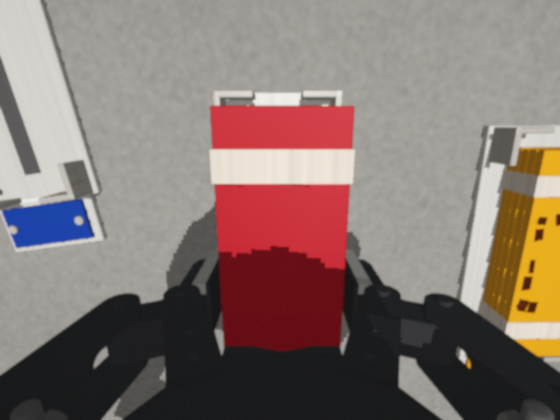

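step_arm:
  targets: "-0.1 -0.2 1.5 0 0 0; 0 0 1.5 0 0 0; 0 0 1.2 0 0 0; 0 0 1 0 0 0; 0 0 0.8 0 0 0; 0 0 0.5 0 0 0; 0 0 0.2 0 0 0; 0 0 0.2 0 0 0; 0 0 0 0 0 0"

```text
t: 31.0
eef_pos: [0.5104, -0.1942, 0.0374]
tool_rot: [3.139, 0.124, 0.0]
contact_force: [-0.5, -0.8, -3.5]
grip_width: 0.0529
```

step_arm:
  targets: "0 0 0.1 0 0 0; 0 0 0 0 0 0"

```text
t: 31.2
eef_pos: [0.5104, -0.1942, 0.0365]
tool_rot: [3.139, 0.124, 0.0]
contact_force: [0.2, 0.3, -3.6]
grip_width: 0.0531
```

step_arm:
  targets: "0 0 0.05 0 0 0; 0 0 0 0 0 0"

```text
t: 31.4
eef_pos: [0.5104, -0.1942, 0.0362]
tool_rot: [3.139, 0.124, 0.001]
contact_force: [-0.8, 1.3, 0.6]
grip_width: 0.0531
```

step_arm:
  targets: "0 0 0.05 0 0 0; 0 0 0 0 0 0"

```text
t: 31.6
eef_pos: [0.5104, -0.1942, 0.0362]
tool_rot: [3.139, 0.124, 0.0]
contact_force: [-6.1, 1.9, 8.3]
grip_width: 0.0532
```

step_arm:
  targets: "0 0 0 0 0 0; 0 0 0 0 0 0; 0 0 0 0 0 0; 0 0 0 0 0 0; 0 0 0 0 0 0; 0 0 -1 0 0 0; 0 0 -2 0 0 0; 0 0 -4 0 0 0; 0 0 -4 0 0 0; 0 0 -4 0 0 0; 0 0 -4 0 0 0; 0 0 0 0 0 0"
  claw: -1

```text
t: 32.8
eef_pos: [0.5116, -0.1947, 0.2322]
tool_rot: [3.135, 0.124, 0.012]
contact_force: [0.6, 0.4, -0.7]
grip_width: 0.0854
```

Run:
```python
from fit import *
s=sense();print(yaws(s),np.round(s['eef_pos'],4),np.round(s['q'],2))
d=grab('wrist'); save(d,'w13.png'); P=cloud(d); x,y,z=np.moveaxis(P,-1,0);hsv=cv2.cvtColor(d['pixels'],cv2.COLOR_RGB2HSV)
m=(abs(x-.51)<.11)&(abs(y+.194)<.08)&(z>.030)&(z<.045); rect(P[big(m)],'red seated')
c='blue'; m=(abs(x-.59)<.13)&(abs(y+.005)<.085)&(z>.003)&(z<.035)
rect(P[big(m)],c+' all'); rect(P[big(m&(z<.0115)&(hsv[...,1]<50)&(hsv[...,2]>90))],c+' base')
k=cv2.connectedComponentsWithStats((m&(z>.022)).astype(np.uint8))
for i in range(1,k[0]):
    if k[2][i,4]>20: print(np.nanmedian(P[k[1]==i],0).round(4),k[2][i,4])
print(to([.517,.42,.24]))
```

```text
(np.float64(4.512349301248991), np.float64(-85.4893899344008)) [ 0.5116 -0.1947  0.2322] [-0.41 -0.16  1.75  0.    1.54  1.08]
red seated: c=(509.2,-194.7) size 147x54 yaw 4.6 zmed 36.1 n=7066
blue all: c=(579.2,-6.3) size 212x86 yaw 12.6 zmed 6.6 n=16916
blue base: c=(595.8,-2.6) size 178x86 yaw 12.6 zmed 6.4 n=12535
[0.6648 0.0479 0.027 ] 310
[ 0.672  -0.0246  0.0274] 118
[ 0.5259 -0.0543  0.0281] 216
[0.5116 0.0148 0.0278] 248
[  5.44 -61.2   -1.22]
```

View pics/w13.png

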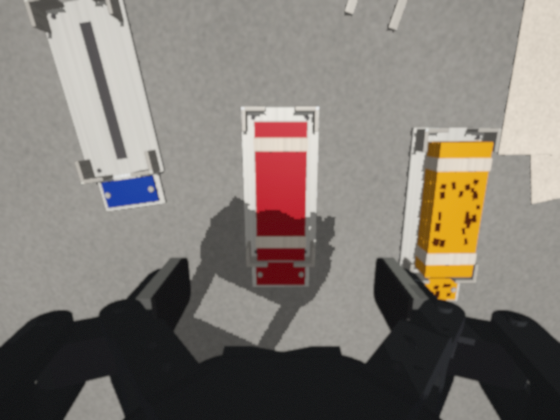

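step_arm:
  targets: "0.2 -2 -0.1 0 0 0; 0.4 -4 -0.1 0 0 0; 0.4 -4.3 -0.1 0 0 0; 0.4 -4.3 -0.1 0 0 0; 0.4 -4.3 -0.1 0 0 0; 0.4 -4.3 -0.1 0 0 0; 0.4 -4.3 -0.1 0 0 0; 0.4 -4.3 -0.1 0 0 0; 0.4 -4.3 -0.1 0 0 0; 0.4 -4.3 -0.1 0 0 0; 0.4 -4.3 -0.1 0 0 0; 0.4 -4.3 -0.1 0 0 0"

```text
t: 34.05
eef_pos: [0.517, 0.2997, 0.2366]
tool_rot: [3.139, 0.124, -0.001]
contact_force: [0.8, -0.5, -0.1]
grip_width: 0.0856
```

step_arm:
  targets: "0.4 -4.3 0 0 0 0; 0.4 -4.3 0 0 0 0; 0.2 -3 0 0 0 0; 0 -0.6 0 0 0 -2.5; 0 0 0 0 0 -2.5; 0 0 0 0 0 0; 0 0 0 0 0 0"

```text
t: 34.75
eef_pos: [0.5178, 0.4201, 0.2367]
tool_rot: [3.13, 0.258, -0.001]
contact_force: [1.3, -0.6, -0.1]
grip_width: 0.0853
```

Run:
```python
from fit import *
s=sense();print(yaws(s),np.round(s['eef_pos'],4),np.round(s['q'],2))
d=grab('wrist'); save(d,'w14.png'); P=cloud(d); x,y,z=np.moveaxis(P,-1,0)
mid=(x>.35)&(x<.68)&(y>.25)&(y<.52)&(z>.034)&(z<.05)
c,a=rect(P[big(mid)],'blue'); print(to([c[0]/1e3,c[1]/1e3,.0415]))
```

```text
(np.float64(9.428528951312062), np.float64(-80.57145037673621)) [0.5178 0.4201 0.2367] [ 0.64  0.1   1.49 -0.    1.55  2.05]
blue: c=(517.4,444.1) size 147x54 yaw 9.3 zmed 42.1 n=7187
[ 0.35 -2.39 19.54]
```

View pics/w14.png

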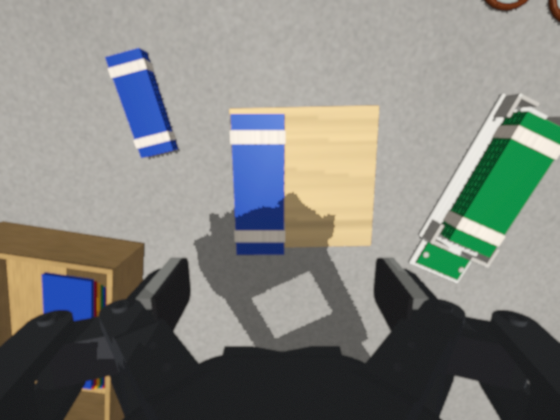

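Run:
```python
from fit import *
f=np.load('pics/side0.npz');Q=f['P'].reshape(-1,3)
m=(Q[:,2]>.03)&(Q[:,2]<.15)&(Q[:,1]>.47)&(Q[:,1]<.9)&(Q[:,0]>.05)&(Q[:,0]<.6); rect(Q[m],'tray'); Q=Q[m]
r=np.hypot(Q[:,0]-.5174,Q[:,1]-.4441); print(r.min(),Q[r.argmin()],Q[:,2].max())
```

```text
tray: c=(393.6,631.2) size 471x232 yaw 163.6 zmed 49.0 n=3969
0.028373114874297334 [0.52826283 0.4703113  0.03741992] 0.08089423527057316
```

Run:
```python
from fit import *
f=np.load('pics/side0.npz');Q=f['P'].reshape(-1,3)
m=(Q[:,2]>.03)&(Q[:,2]<.12)&(Q[:,1]>.49)&(Q[:,1]<.9)&(Q[:,0]>.05)&(Q[:,0]<.6);Q=Q[m]
r=np.hypot(Q[:,0]-.5174,Q[:,1]-.4441); print(r.min(),Q[r.argmin()],Q[:,2].max())
```

```text
0.16046105011223147 [0.42245003 0.57345321 0.05582172] 0.08089423527057316
```

16 cm of clearance to the tray is fine. Next is blue.

step_arm:
  targets: "0.2 -1.2 1 0 0 0; 0.15 -1.2 2 0 0 0; 0 0 3 0 0 0; 0 0 3 0 0 0; 0 0 3 0 0 0; 0 0 3 0 0 0; 0 0 2 0 0 0; 0 0 1 0 0 0; 0 0 0.8 0 0 0; 0 0 0.5 0 0 0; 0 0 0.2 0 0 0; 0 0 0 0 0 0"

```text
t: 36.0
eef_pos: [0.5177, 0.4448, 0.0428]
tool_rot: [-3.13, -0.26, -0.001]
contact_force: [-0.1, -0.1, 0.7]
grip_width: 0.0855
```

step_arm:
  targets: "0 0 0 0 0 0; 0 0 0 0 0 0; 0 0 0 0 0 0; 0 0 0 0 0 0; 0 0 0 0 0 0; 0 0 0 0 0 0; 0 0 0 0 0 0"
  claw: 1
  grip_force: 50

```text
t: 36.7
eef_pos: [0.5177, 0.4448, 0.0431]
tool_rot: [-3.13, -0.26, -0.001]
contact_force: [-0.5, -1.3, 5.6]
grip_width: 0.0528
```

step_arm:
  targets: "0 0 -0.5 0 0 0; 0 0 -1 0 0 0; 0 0 -2 0 0 0; 0 0 -3 0 0 0; 0 0 -3 0 0 0; 0 0 -3 0 0 0; 0 0 -3 0 0 0; 0 0 -2 0 0 0; 0 0 0 0 0 0"

```text
t: 37.6
eef_pos: [0.5181, 0.4451, 0.2213]
tool_rot: [-3.128, -0.26, -0.007]
contact_force: [-0.1, 0.1, -2.8]
grip_width: 0.0529
```

Run:
```python
from fit import *
held('w15.png'); print(to([.597,-.003,.22]))
```

```text
[  9.51 -80.49] [0.5181 0.4451 0.2213] [ 0.67  0.14  1.47 -0.    1.52  2.08] [-0.1  0.1 -2.8] 0.0529
held 29732 [[-0.0299, -0.0245, -0.0004], [0.0297, -0.0, 0.001], [0.0728, 0.0245, 0.0025]]
[ 0.42 45.47 -0.18]
```

View pics/w15.png

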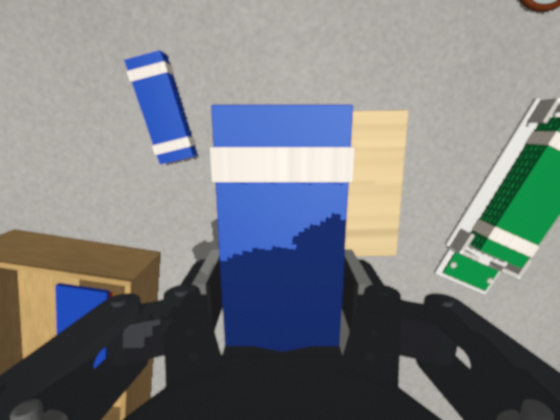

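step_arm:
  targets: "0 2 0 0 0 0; 0 4 0 0 0 0; 0.1 4.3 0 0 0 0; 0.1 4.3 0 0 0 0; 0.1 4.3 0 0 0 0; 0.1 4.3 0 0 0 0; 0 4.3 0 0 0 0; 0 4.3 0 0 0 0; 0 4.3 0 0 0 0; 0 4.3 0 0 0 0; 0 3.5 0 0 0 0; 0 1.6 0 0 0 -3.1"

```text
t: 38.85
eef_pos: [0.5959, -0.0069, 0.2154]
tool_rot: [3.123, 0.342, -0.004]
contact_force: [-0.6, 0.7, -2.7]
grip_width: 0.0528
```

step_arm:
  targets: "0 0 0 0 0 0; 0 0 2 0 0 0; 0 0 3 0 0 0; 0 0 3 0 0 0; 0 0 2 0 0 0; 0 0 1 0 0 0; 0 0 0 0 0 0; 0 0 0 0 0 0"

```text
t: 39.65
eef_pos: [0.5967, -0.0033, 0.108]
tool_rot: [3.123, 0.345, 0.001]
contact_force: [-0.5, 0.5, -3.2]
grip_width: 0.0529
```

Run:
```python
from fit import *
held('w16.png'); print(to([.597,-.003,.037]))
```

```text
[ 12.6 -77.4] [ 0.5967 -0.0033  0.108 ] [-0.05  0.03  1.78 -0.    1.33  1.3 ] [-0.5  0.5 -3.2] 0.0529
held 29707 [[-0.0299, -0.0245, -0.0004], [0.0296, -0.0, 0.001], [0.0727, 0.0245, 0.0024]]
[ 0.   -0.04  7.15]
```

View pics/w16.png

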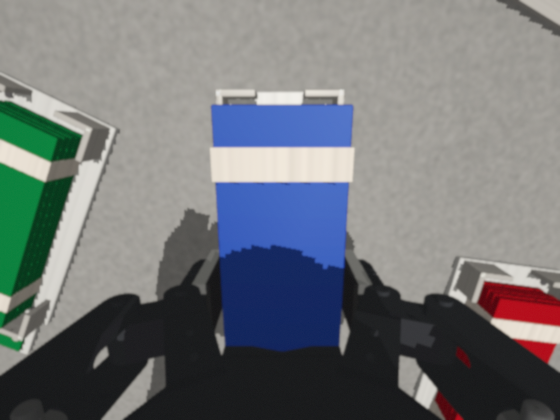

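step_arm:
  targets: "0 0 1.5 0 0 0; 0 0 1.5 0 0 0; 0 0 1.2 0 0 0; 0 0 1 0 0 0; 0 0 0.8 0 0 0; 0 0 0.5 0 0 0; 0 0 0.2 0 0 0; 0 0 0.2 0 0 0; 0 0 0 0 0 0"

```text
t: 40.6
eef_pos: [0.5967, -0.0035, 0.0384]
tool_rot: [3.123, 0.345, 0.0]
contact_force: [0.2, -0.2, -2.9]
grip_width: 0.0529
```

step_arm:
  targets: "0 0 0.1 0 0 0; 0 0 0 0 0 0"

```text
t: 40.8
eef_pos: [0.5967, -0.0035, 0.0375]
tool_rot: [3.123, 0.345, 0.0]
contact_force: [-0.3, -0.8, -3.6]
grip_width: 0.0528
```

step_arm:
  targets: "0 0 0.05 0 0 0; 0 0 0 0 0 0"

```text
t: 41.0
eef_pos: [0.5967, -0.0035, 0.0371]
tool_rot: [3.123, 0.345, 0.0]
contact_force: [-1.6, -0.6, 1.0]
grip_width: 0.0531
```

step_arm:
  targets: "0 0 0.03 0 0 0; 0 0 0 0 0 0"

```text
t: 41.2
eef_pos: [0.5967, -0.0035, 0.0371]
tool_rot: [3.123, 0.345, 0.0]
contact_force: [-2.9, 0.0, 6.0]
grip_width: 0.0532
```

step_arm:
  targets: "0 0 0 0 0 0; 0 0 0 0 0 0; 0 0 0 0 0 0; 0 0 0 0 0 0; 0 0 0 0 0 0; 0 0 -1 0 0 0; 0 0 -2 0 0 0; 0 0 -4 0 0 0; 0 0 -4 0 0 0; 0 0 -4 0 0 0; 0 0 -4 0 0 0; 0 0 0 0 0 0"
  claw: -1

```text
t: 42.4
eef_pos: [0.598, -0.0035, 0.2337]
tool_rot: [3.121, 0.345, 0.014]
contact_force: [0.8, -0.3, 0.7]
grip_width: 0.0854
```

Run:
```python
from fit import *
s=sense();print(yaws(s),np.round(s['eef_pos'],4),s['t'])
for n in ['wrist','side','scene']:
    d=grab(n); save(d,n+'17.png'); P=cloud(d); x,y,z=np.moveaxis(P,-1,0)
    for c,(a,b) in dict(green=(.56,.185),honey=(.505,-.3825),red=(.51,-.194),blue=(.596,-.003)).items():
        m=(abs(x-a)<.11)&(abs(y-b)<.08)&(z>.031)&(z<.045)
        if m.sum()>100: rect(P[big(m)],n+' '+c)
```

```text
(np.float64(12.607584482067404), np.float64(-77.3935480440815)) [ 0.598  -0.0035  0.2337] 42.4
wrist green: c=(558.9,184.7) size 149x55 yaw 166.1 zmed 36.2 n=7459
wrist honey: c=(510.4,-357.9) size 38x11 yaw 21.5 zmed 35.5 n=182
wrist red: c=(549.8,-191.4) size 69x56 yaw 3.0 zmed 36.0 n=2320
wrist blue: c=(596.1,-4.1) size 147x54 yaw 12.5 zmed 36.2 n=6953
side green: c=(562.4,183.7) size 150x59 yaw 165.8 zmed 36.6 n=646
side honey: c=(529.0,-384.7) size 110x66 yaw 8.9 zmed 36.6 n=229
side red: c=(527.0,-193.5) size 125x62 yaw 3.2 zmed 36.6 n=304
side blue: c=(597.5,-6.4) size 157x59 yaw 12.7 zmed 36.6 n=512
scene green: c=(559.6,186.3) size 152x55 yaw 166.8 zmed 35.5 n=697
scene honey: c=(504.5,-379.9) size 152x61 yaw 3.8 zmed 35.3 n=358
scene red: c=(508.6,-193.2) size 154x58 yaw 6.0 zmed 35.3 n=437
scene blue: c=(597.1,-2.0) size 151x55 yaw 12.9 zmed 35.4 n=588
```

View pics/wrist17.png

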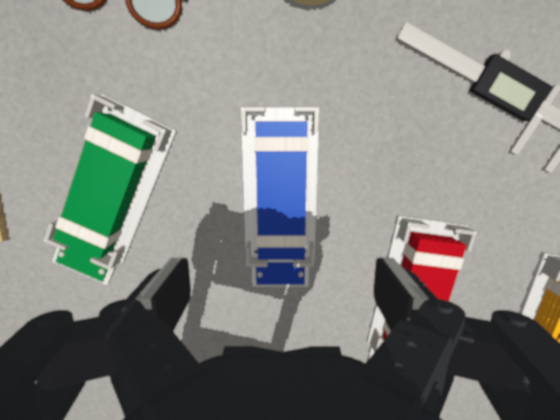

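View pics/side17.png

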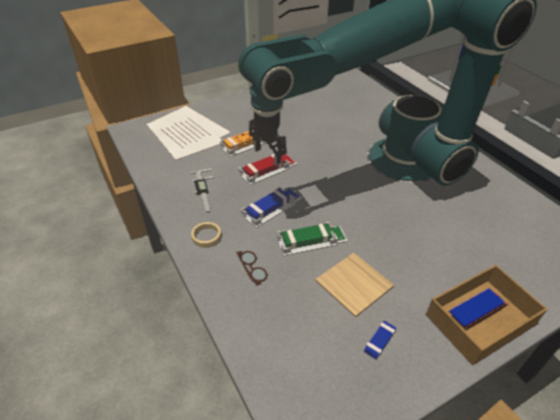

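All four bundles are seated flat, with tops at 36 mm. The bystanders are unmoved and the arm is clear. I'll sign off now.

```bash
python3 -c "
from cell import *
print(sign_off())"
```

```text
the job is handed in; nothing more can be done
None
```

I took the pile apart and loaded each bundle into the cassette with its matching chip, in the order green, honey, red, blue. I handed the job in at about 42 s of the 115 s allowed, and the sign-off gave no verdict.

- **Seating:** In the wrist images taken just after each release, every bundle lay flat with its top at 36.1–36.2 mm, where 36 mm is expected. Each was within about 1.5 mm and 0.2° of its seat centre.
- **Final views:** In the last wrist and side views, the caliper, the spectacles and the blue look-alikes were where they started, and the arm was clear above the cassettes.
- **Forces:** Each bundle was lowered into contact before release. The force readings at the end of each move never exceeded about 11 N.
- **Disagreements:** The last side-view fits of honey and red were poor because the arm was partly in the way. The scene view and the earlier wrist fits agreed that both are in place.

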